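Clip the flow chip into its holder

TASK

Lift the spring clip of the white chip holder well up by its yellow knob, slide the flat window end of the green-block chip beneath it so that the chip lies flat and square on the black seat with its block away from the hinge, and let go of it there without dropping it. Then lower the clip until its steel foot rests on the chip. Leave the orange-block chip where it lies.

Things in the scene. Friction and masses are not known exactly. Their poses are not given: they have to be found in the camera images.
- clip (a joint): Angle (rad) of the steel clip: 0 on the empty seat, 0.083 with its foot on a chip, stop at 1.2. The clip runs from the hinge to holder -x. Yellow knob, 14 mm diameter, 18 mm along y, ends free to pinch: at angle 0 its centre is 62 mm to -x of the hinge and 14 mm above it; foot (8 mm bar) 60 mm to -x, 9 mm below. Stays where left, light spring down; 1 to 3 N at the knob moves it.
- holder: White chip holder, fixed. Origin on the bench under the seat's centre, z up. Plate from x = -55 to 105, y = -50 to 50 mm, flat top at z = 16 mm. Seat: black rectangle 86 (x) x 52 mm on the top, flush, centred on the origin, open at -x. Clip's hinge axis along y at x = 80, z = 30 mm, between two posts (x = 70 to 90, up to z = 39 mm).
- chip_green: The chip to load. White plate 84 (x) x 50 (y) x 6 mm, glass window on the +x half; green port block 30 (x) x 24 (y) mm centred at x = -25 mm, from z = 6 to 26 mm: the grip, pinched across y. Origin: centre of the plate's underside, z up. 35 to 70 g. Loaded, its x axis points along the holder's x.
- chip_amber: Bystander, to be left alone: a chip of the same shape with an orange block. Origin at the centre of the plate's underside. (A third, with a blue block, lies near by.)
There are look-alikes about, which are no part of the job. There is more than one size of the holder; the job needs the larger.

How it is judged:
On the way, in this order (a step that is already met when the one before it is completed fails the run):
1. the clip is lifted by more than 0.35 rad (value of joint clip above 0.35 rad), for 0.2 s.
2. the green-block chip lies flat on the seat, within 15 mm and 12 degrees, let go of, the clip still raised above it (more than 0.15 rad) (x of chip_green in the frame of holder between -0.015 and 0.015 m and y of chip_green in the frame of holder between -0.015 and 0.015 m and z of chip_green in the frame of holder between 0.012 and 0.02 m and angle between the x axis of chip_green and the x axis of holder, either way round below 0.21 rad and angle between chip_green's own z axis and vertical below 0.08 rad and value of joint clip above 0.15 rad and contact force between chip_green and the fingers below 0.05 N), for 0.1 s.
At the end, for the whole second after the job is handed in: The green-block chip lies flat and at rest on the seat, its centre within 15 mm of the seat's centre along and across, turned by less than 12 degrees, block away from the hinge, and the clip is down on it (angle between 0.05 and 0.13 rad; resting on the chip it reads about 0.083) (x of chip_green in the frame of holder between -0.015 and 0.015 m and y of chip_green in the frame of holder between -0.015 and 0.015 m and z of chip_green in the frame of holder between 0.012 and 0.02 m and angle between the x axis of chip_green and the x axis of holder, either way round below 0.21 rad and angle between chip_green's own z axis and vertical below 0.08 rad and value of joint clip between 0.05 and 0.13 rad and linear speed of chip_green below 0.02 m/s); the robot touches nothing.
It fails at once if the orange-block chip is moved by more than 30 mm (distance of chip_amber from where it was at the start of the episode above 0.03 m).
It fails at once if the green-block chip is dropped or thrown (free of the fingers at over 0.6 m/s) (contact force between the fingers and chip_green below 0.05 N and linear speed of chip_green above 0.6 m/s).
It also fails if it takes over 61 s, if anything falls off the work surface, if the arm or the gripper's body presses on something with over 40 N, if the wrist force passes 120 N, or if a joint passes its speed limit or range.

ROBOT

A 6-joint arm with a two-finger parallel gripper is mounted at the origin on the work surface. World frame = base frame: x ahead of the robot, y to its left, z up, the work surface at z = 0. Lengths are in m, angles in rad, forces in N, time in s.
With the tool pointing down it reaches from about 0.275 to 0.875 m from the base axis. Payload 12.5 kg.
Tool frame: the origin (TCP) lies on the centre line of the jaws, within the pads' length; the fingertips stand r.finger_overhang ahead of it and the grasp point (between the pads) lies 3 mm ahead of it (r.finger_overhang is the distance from the TCP to the fingertips, in m); z points along the fingers, y is the line along which they close (so a half turn about z gives the same grasp; the last joint's range is limited). The gripper opens to 85 mm and grips with 20 to 120 N. Pads are 22 mm wide; open, the fingers measure 114 mm over their backs; the gripper's body (76 mm by 85 mm) begins 54 mm behind the grasp point. The pads swing forward as they close: fully open they stand 13 mm farther back than shut.
Start: joints at [-1.258, 0.351, 1.652, -0, 1.139, -0.085], TCP at [0.213, -0.507, 0.253] pointing down, gripper open.
Joint ranges: [-2.75, 2.75], [-0.79, 2.1], [0.01, 2.65], [-1.57, 4.71], [0.07, 3.14], [-2.87, 2.87]. Speed limits (rad/s): [2.22, 2.22, 2.79, 3.14, 3.14, 3.14].

INTERFACE

Orientations are given as a unit quaternion [x, y, z, w].
In Python, from cell import r, optics gives the robot as it stands. The module is installed in compiled form; this text tells all that it offers. Calls block until the motion is done:
- r.move_to(position, orientation): joint-space move of the TCP to a pose.
- r.move_linear(position, rot=None, vel=0.15): straight line of the TCP; rot=None keeps the orientation; vel is the mean speed in m/s.
- r.set_joints(angles): joint-space move.
- r.set_gripper(opening, squeeze=None): opening from 0.0 (shut) to 1.0 (fully open); squeeze is the grip in N (None keeps the last); returns when the fingers have stopped.
- r.sleep(seconds).
- r.inverse_kinematics(position, orientation): joint angles nearest the present ones, or None.
- optics.get_image(name): name is "scene" or "top" or "wrist"; returns a dict with "pixels" (384x512x3 uint8, red, green, blue), "depth" (384x512 float32, m along the optical axis (not along the pixel's ray), 0 where there is no reading), "fx", "fy", "cx", "cy" (pixels), "camera_from_world" (4x4, takes a point from world to camera coordinates); the wrist camera has in their place "mount" (4x4, takes a point from camera to tool coordinates, whose origin is the TCP and whose axes are the flange's). Camera axes: x right, y down, z forward; pixel columns grow to the right and rows downward; lengths in m; the calibration is good to about 2 mm. A picture is of the moment at which its call begins: read the wrist's pose just before it.
A pose or a line that the arm cannot do raises r.PlanningError and nothing moves.
- r.hand_in(): hands the job in; it is judged then, once.
Readings, each from a call of its own:
- r.current_t(): time.
- r.current_q(): joint angles.
- r.current_qvel(): joint speeds.
- r.current_effort(): joint torques, N m.
- r.current_tool_pos(): TCP position.
- r.current_ee_rot(): TCP orientation.
- r.current_contact_force(): force on the tool from outside, world axes, zero at the start.
- r.current_torque(): the same for the moment, N m.
- r.current_opening(): opening from 0.0 (shut) to 1.0 (fully open).
- r.current_finger_force(): force on a finger pad.
Only numpy, scipy, OpenCV 4.12 (cv2) and the standard library are available. Lean on these libraries where they do the work, as an engineer would, in place of code of your own. Each camera call takes 0.05 s, during which the arm holds its last target. There are 200 camera calls.

## Working session

There is one attempt and no reset: what is moved stays moved. The work goes in short steps, each a Python script; the robot and the scene stay as the last script left them, time stands still between calls to the robot, and variables do not carry over. Pictures are saved under pics/ and viewed, at most 10 in all, crops included, and the job is handed in when it is done.

```bash
mkdir -p pics
cat > h.py <<'E'
import numpy as np, cv2
from cell import r, optics
def grab(n):
    return optics.get_image(n)
def world(im, T=None):
    """HxWx3 world points; T = world_from_camera"""
    if T is None: T=np.linalg.inv(im["camera_from_world"])
    d=im["depth"]; v,u=np.mgrid[:d.shape[0],:d.shape[1]]
    P=np.stack([(u-im["cx"])/im["fx"]*d,(v-im["cy"])/im["fy"]*d,d],-1)
    return P@T[:3,:3].T+T[:3,3]
def save(n,im): cv2.imwrite(n,cv2.cvtColor(im["pixels"],cv2.COLOR_RGB2BGR))
E
python3 - <<'E'
from h import *
a=grab("top");b=grab("scene")
for n,i in(("top",a),("scene",b)):
    np.savez(n+".npz",**i)
    print(n,np.linalg.inv(i["camera_from_world"]).round(3).tolist(),i["fx"])
cv2.imwrite("pics/a.png",cv2.cvtColor(np.vstack([a["pixels"]]),cv2.COLOR_RGB2BGR));save("pics/b.png",b)
print(r.finger_overhang,r.current_t(),r.current_opening(),r.current_ee_rot())
E
```

```text
top [[0.006, -0.991, 0.13, 0.417], [-1.0, -0.003, 0.022, -0.061], [-0.022, -0.13, -0.991, 0.984], [0.0, 0.0, 0.0, 1.0]] 414.6773960949491
scene [[0.484, 0.463, -0.742, 1.167], [0.875, -0.252, 0.414, -0.411], [0.004, -0.85, -0.527, 0.505], [0.0, 0.0, 0.0, 1.0]] 411.81040637556805
0.022 0.1 0.9987792379520558 [ 9.80289483e-01  1.97565822e-01 -6.78626559e-05 -5.19604630e-04]
```

View pics/a.png

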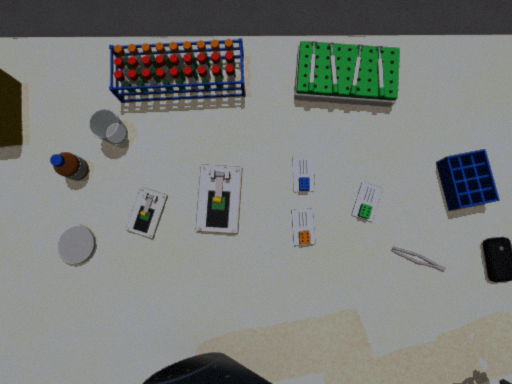

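View pics/b.png

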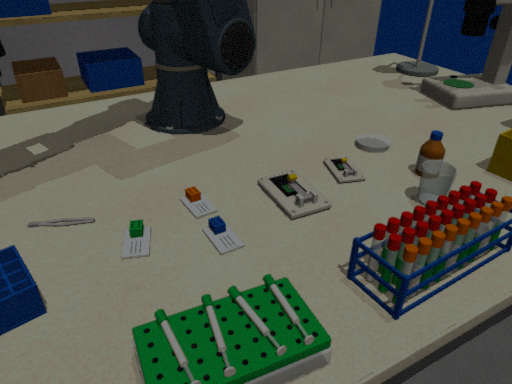

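Top view: the large holder is at about (219,200) with its hinge at the top (219,172) and its knob at (218,205). The small look-alike is at (147,212). The green chip is at (367,202) with its block at (365,211), and the orange chip is at (303,228). Next I measure these.

Run:
```python
from h import *
for n,boxs in (("top",dict(holder=(185,155,255,245),chip=(345,175,390,228))),):
    im=dict(np.load(n+".npz")); W=world(im); px=im["pixels"]; hsv=cv2.cvtColor(px,cv2.COLOR_RGB2HSV)
    print("bench z",np.median(W[180:240,255:285,2]))
    for k,(a,b,c,d) in boxs.items():
        w=W[b:d,a:c].reshape(-1,3); h=hsv[b:d,a:c].reshape(-1,3); z=w[:,2]
        lo,hi=(0.010,0.022) if k=="holder" else (0.0035,0.012)
        m=(z>lo)&(z<(0.06 if k=="holder" else .035)); 
        print(k,m.sum(),cv2.minAreaRect((w[m,:2]*1000).astype(np.float32)), np.percentile(z[m],[5,50,95]))
        m1=(z>lo)&(z<hi); print(" flat",m1.sum(),cv2.minAreaRect((w[m1,:2]*1000).astype(np.float32)),np.median(z[m1]))
        for cn,m in (("yellow",(abs(h[:,0]-27)<6)&(h[:,1]>150)&(h[:,2]>110)),("green",(abs(h[:,0]-62)<15)&(h[:,1]>120)&(h[:,2]>60)),("black",(h[:,2]<50))):
            if m.sum()>3:print(" ",cn,m.sum(),np.median(w[m],0).round(4),w[m].min(0).round(3),w[m].max(0).round(3),cv2.minAreaRect((w[m,:2]*1000).astype(np.float32)))
    for k,(a,b,c,d) in boxs.items():
        cv2.imwrite(f"pics/c_{k}.png",cv2.resize(cv2.cvtColor(px[b:d,a:c],cv2.COLOR_RGB2BGR),None,fx=6,fy=6,interpolation=cv2.INTER_CUBIC))
```

```text
bench z -0.00019454026316112483
holder 2809 ((538.3809204101562, 45.68741226196289), (100.31277465820312, 159.88275146484375), 86.94489288330078) [0.01288772 0.01626899 0.03507458]
 flat 2469 ((538.3809204101562, 45.68741226196289), (100.31277465820312, 159.88275146484375), 86.94489288330078) 0.01596353030559816
  yellow 14 [0.5318 0.0483 0.0523] [0.529 0.038 0.049] [0.534 0.054 0.054] ((531.7960815429688, 46.17070770263672), (4.72044038772583, 16.07414436340332), 0.710412323474884)
  green 78 [0.5217 0.0439 0.0168] [ 0.417 -0.061  0.014] [0.541 0.061 0.984] ((469.12298583984375, 2.0851898193359375), (158.29898071289062, 37.875118255615234), 37.104042053222656)
  black 514 [0.5007 0.0482 0.0163] [ 0.417 -0.061  0.011] [0.591 0.072 0.984] ((483.83941650390625, 29.116790771484375), (208.34169006347656, 80.9603042602539), 32.302467346191406)
chip 723 ((536.7050170898438, -302.39453125), (118.69205474853516, 90.72676849365234), 0.5195203423500061) [0.00375279 0.00660789 0.02674594]
 flat 568 ((536.7050170898438, -302.39453125), (118.69205474853516, 90.72676849365234), 0.5195203423500061) 0.0059248494780013705
  green 131 [ 0.5081 -0.2942  0.0255] [ 0.417 -0.31   0.014] [ 0.525 -0.061  0.984] ((459.1829833984375, -189.2585906982422), (33.91596984863281, 268.0793151855469), 25.21487808227539)
```

View pics/c_holder.png

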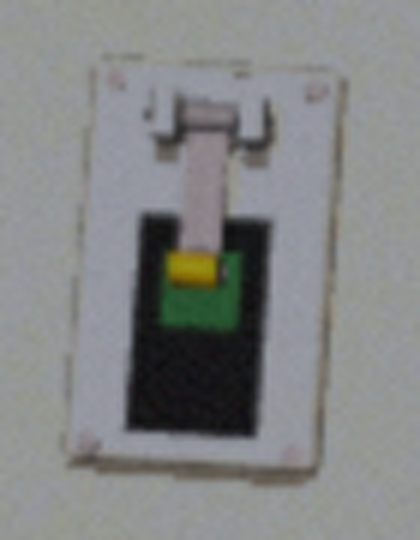

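Holder: yaw -3.06°, origin about (0.513,0.047), and the predicted knob position (0.531,0.046) matches the measured one. The green patch on the seat is flush, so it's only a marking. Next: fit the chip pose and lift the clip.

```bash
cat >> h.py <<'E'
from scipy.spatial.transform import Rotation as Ro
HY=np.radians(-3.06); HO=np.array([.5384,.0457])-.025*np.array([np.cos(HY),np.sin(HY)])
def hw(x,y,z):  # holder -> world
    c,s=np.cos(HY),np.sin(HY); return [HO[0]+c*x-s*y,HO[1]+s*x+c*y,z]
def down(yaw,flip=False):  # tool z down, tool y along the object's y (either way)
    a=yaw+(np.pi if flip else 0); return (Ro.from_euler("z",a)*Ro.from_euler("x",np.pi)).as_quat()
def best(p,yaw):
    q0=r.current_q(); c=[]
    for f in (False,True):
        q=r.inverse_kinematics(p,down(yaw,f))
        if q is not None: c.append((abs(np.array(q)-q0).max(),f))
    return down(yaw,min(c)[1])
def knob(th,dz=.006):  # TCP for knob at clip angle
    c,s=np.cos(th),np.sin(th); return hw(.080-.062*c+.014*s,0,.030+.062*s+.014*c+dz)
E
python3 - <<'E'
from h import *
im=dict(np.load("top.npz"));W=world(im);z=W[...,2]
m=np.zeros(z.shape,np.uint8); m[175:228,345:390]=((z>.0035)&(z<.035))[175:228,345:390]
n,l,st,_=cv2.connectedComponentsWithStats(cv2.morphologyEx(m,cv2.MORPH_OPEN,np.ones((3,3),np.uint8)))
k=1+st[1:,4].argmax(); w=W[l==k]
rc=cv2.minAreaRect((w[:,:2]*1000).astype(np.float32)); print("chip",rc,(l==k).sum())
b=w[(w[:,2]>.022)&(w[:,2]<.03)]; print("block",b.mean(0),cv2.minAreaRect((b[:,:2]*1000).astype(np.float32)))
f=w[(w[:,2]<.009)];print("plate z",np.median(f[:,2]))
p=knob(0); up=p[:2]+[.15]; q=best(up,HY); print(up)
r.move_to(up,q); r.set_gripper(.5,20); r.move_linear(p); 
r.set_gripper(0.0,20); print("open",r.current_opening(),r.current_finger_force(),r.current_contact_force())
im=grab("wrist"); save("pics/w1.png",im)
print(r.current_t())
E
```

```text
chip ((532.9248046875, -303.99420166015625), (49.41926193237305, 83.9489517211914), 71.05859375) 620
block [ 0.50932878 -0.29545089  0.02553715] ((509.3970947265625, -296.0311279296875), (24.651203155517578, 29.953596115112305), 70.4332504272461)
plate z 0.005976229064045269
[np.float64(0.5314099807321634), np.float64(0.04607367182831132), 0.15]
open 0.20000353981279367 24.156087040901184 [ -1.33031879 -13.48944596   2.0279785 ]
4.1
```

View pics/w1.png

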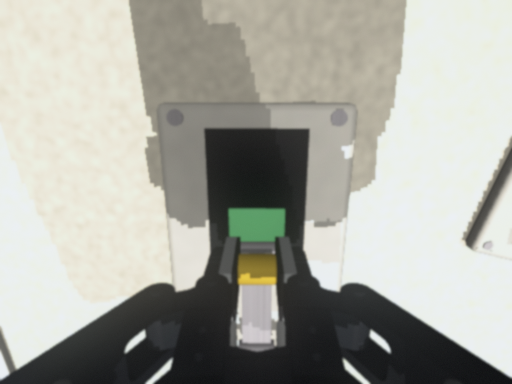

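The knob is pinched at an opening of 17 mm, about the expected 18. The chip pose is consistent: yaw about -18.9° and the block where it should be. Lifting now.

Run:
```python
from h import *
F=[]
for th in np.linspace(.12,1.1,9):
    r.move_linear(knob(th),vel=.08); F.append(np.round(r.current_contact_force(),1).tolist())
print(F, r.current_opening()); r.sleep(.3)
r.set_gripper(.45); p=r.current_tool_pos(); r.move_linear([p[0],p[1],p[2]+.07])
im=grab("top"); np.savez("t2.npz",**im); b=grab("scene")
cv2.imwrite("pics/d.png",cv2.cvtColor(np.hstack([cv2.resize(im["pixels"][140:250,170:270],(400,440)),cv2.resize(b["pixels"][100:230,230:350],(400,440))]),cv2.COLOR_RGB2BGR))
print(r.current_t(),r.current_tool_pos())
```

```text
[[-0.1, -14.0, -1.4], [-1.5, -13.3, -0.3], [-1.9, -13.2, 0.1], [-1.8, -13.0, 1.0], [-2.2, -12.9, 0.3], [-3.6, -12.4, 1.1], [-2.4, -12.2, 1.2], [-2.6, -11.2, 0.9], [-2.0, -12.1, 0.6]] 0.1988530590351906
7.7 [0.57720139 0.04378174 0.16665522]
```

View pics/d.png

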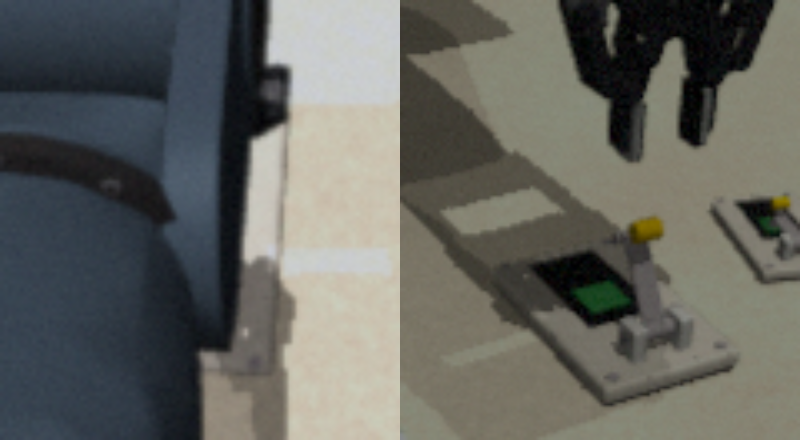

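The clip stands up near 1.1 rad and stays there. Now I pick up the green chip.

Run:
```python
from h import *
CY=np.radians(-18.94); g=[.5093,-.2957,.031]
up=g[:2]+[.14]; q=best(up,CY); r.move_linear(hw(.06,0,.22)); 
r.move_to(up,q); r.move_linear(g); r.set_gripper(0,45)
print("open mm",r.current_opening()*85,r.current_finger_force(),r.current_contact_force())
r.move_linear(g[:2]+[.12]); r.sleep(.1)
print(r.current_opening()*85,r.current_contact_force(),r.current_t())
p,R=r.current_tool_pos(),Ro.from_quat(r.current_ee_rot()).as_matrix()
im=grab("wrist"); save("pics/w2.png",im); T=np.eye(4);T[:3,:3]=R;T[:3,3]=p; T=T@im["mount"]
W=world(im,T); np.savez("w2.npz",W=W,px=im["pixels"]); print(p)
```

```text
open mm 23.136770277086033 44.75586533546448 [-0.64455032  0.92745945  6.35420821]
22.84293879055588 [-0.39436874  0.79726603 -0.80752562] 11.525
[ 0.50877832 -0.29534554  0.11881417]
```

View pics/w2.png

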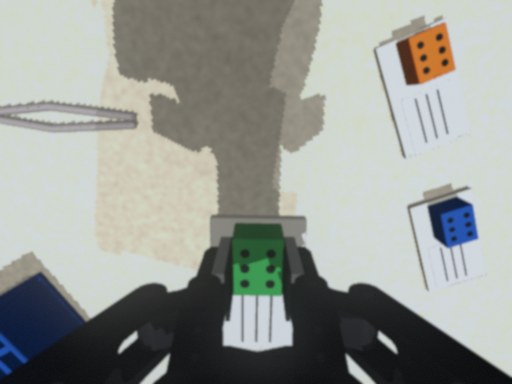

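The chip is held square by its block, at (258,260) in the image, with the window visible below it. Next I slide it in and lower it until it touches.

Run:
```python
from h import *
W=np.load("w2.npz")["W"]
print("blocktop near/far z",np.nanmedian(W[245:255,250:275,2]),np.nanmedian(W[282:292,250:270,2]),"win z",np.nanmedian(W[300:310,240:275,2]),np.nanmedian(W[330:342,240:275,2]))
T0=.031
p=hw(-.12,0,.12); yaw=HY
p0=r.current_ee_rot(); yt=Ro.from_quat(p0).as_matrix()[:,1]
f=min((False,True),key=lambda f:-Ro.from_quat(down(np.radians(-18.94),f)).as_matrix()[:,1]@yt)
q=down(HY,f)
r.move_linear([.47,-.2957,.15]); r.move_to(hw(-.14,0,.13),q)
r.move_linear(hw(-.14,0,T0+.016+.013),vel=.12); r.move_linear(hw(-.025,0,T0+.016+.013),vel=.08)
r.sleep(.2); f0=r.current_contact_force(); print(f0,r.current_tool_pos(),hw(-.025,0,.06))
for dz in np.arange(.011,-.004,-.001):
    r.move_linear(hw(-.025,0,T0+.016+dz),vel=.02)
    d=r.current_contact_force()[2]-f0[2]
    if d>3: break
print("dz",dz,d,r.current_tool_pos(),r.current_t())
b=grab("scene"); w=grab("wrist")
cv2.imwrite("pics/e.png",cv2.cvtColor(np.hstack([cv2.resize(b["pixels"][100:230,230:350],(400,440)),cv2.resize(w["pixels"][100:],(400,440))]),cv2.COLOR_RGB2BGR))
```

```text
blocktop near/far z 0.11262117109551346 0.11252468882483177 win z 0.0927615533295808 0.09267783050743837
[-0.03613502 -0.19616374 -0.50629565] [0.4883476  0.04838646 0.06006253] [np.float64(0.4884712909440245), np.float64(0.04836908448793802), 0.06]
dz 0.0009999999999999905 4.874000740051752 [0.48858159 0.04836093 0.04831534] 18.7
```

View pics/e.png

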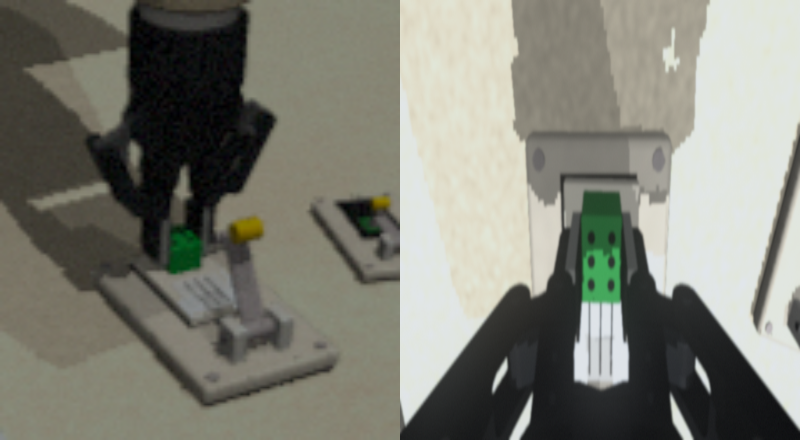

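The chip lies flat and square on the seat, under the raised clip, touching with about 5 N. I release it, back off and check its pose.

Run:
```python
from h import *
r.set_gripper(.5,20); r.sleep(.3); print(r.current_finger_force())
r.move_linear(hw(-.06,0,.17)); r.sleep(.2)
p,R=r.current_tool_pos(),Ro.from_quat(r.current_ee_rot()).as_matrix()
im=grab("wrist"); T=np.eye(4);T[:3,:3]=R;T[:3,3]=p; W=world(im,T@im["mount"])
c,s=np.cos(HY),np.sin(HY); H=(W[...,:2]-HO)@np.array([[c,-s],[s,c]]); z=W[...,2]
near=(abs(H[...,0])<.08)&(abs(H[...,1])<.045)
hsv=cv2.cvtColor(im["pixels"],cv2.COLOR_RGB2HSV)
for n,m in (("plate",near&(z>.0195)&(z<.0245)),("block",near&(z>.037)&(z<.046)&(hsv[...,0]>45)&(hsv[...,0]<80)&(hsv[...,1]>90)),("knob",(abs(H[...,1])<.03)&(hsv[...,0]<33)&(hsv[...,0]>20)&(hsv[...,1]>150))):
    h=H[m]; print(n,m.sum(), h.shape[0] and (cv2.minAreaRect((h*1000).astype(np.float32)),np.median(z[m]),h.mean(0)))
save("pics/w3.png",im); print(r.current_t())
```

```text
0.0
plate 3180 (((17.4293212890625, -1.1007461547851562), (50.06856918334961, 121.5239486694336), 88.66554260253906), np.float64(0.022124232564456198), array([ 0.00373952, -0.00090037]))
block 762 (((-26.258544921875, -0.22066116333007812), (29.886943817138672, 22.051830291748047), 0.28850266337394714), np.float64(0.04203205643835359), array([-0.02682278, -0.00019725]))
knob 0 0
20.675
```

View pics/w3.png

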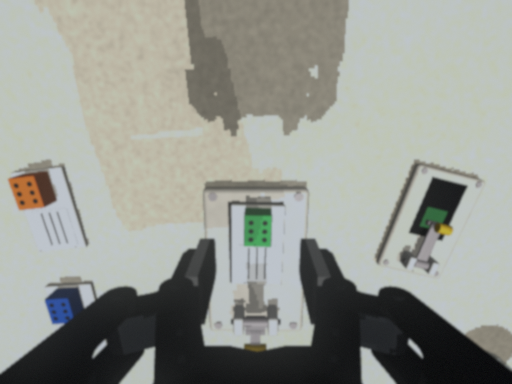

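The chip is at about (-1.3, 0) mm, straight and at the right height, and the clip is still up with the knob at (256,347). Now I lower the clip.

Run:
```python
from h import *
k=knob(1.1); r.move_linear(hw(-.06,0,.2)); r.move_linear(k[:2]+[.2]); r.move_linear(k,vel=.1)
r.set_gripper(0,20); print("mm",r.current_opening()*85,r.current_contact_force())
f0=r.current_contact_force()
for th in np.linspace(1,.15,8): r.move_linear(knob(th),vel=.08)
for th in np.arange(.13,.055,-.01):
    r.move_linear(knob(th),vel=.03); f=r.current_contact_force()
    print(round(th,3),np.round(f,1))
    if f[2]-f0[2]>6: break
r.sleep(.2); r.set_gripper(.45); p=r.current_tool_pos(); r.move_linear([p[0],p[1],p[2]+.02],vel=.05); r.move_linear(hw(-.02,0,.22))
p,R=r.current_tool_pos(),Ro.from_quat(r.current_ee_rot()).as_matrix()
im=grab("wrist"); T=np.eye(4);T[:3,:3]=R;T[:3,3]=p; W=world(im,T@im["mount"])
c,s=np.cos(HY),np.sin(HY); H=(W[...,:2]-HO)@np.array([[c,-s],[s,c]]); z=W[...,2]
hsv=cv2.cvtColor(im["pixels"],cv2.COLOR_RGB2HSV); near=(abs(H[...,0])<.08)&(abs(H[...,1])<.045)
for n,m in (("block",near&(z>.037)&(z<.046)&(hsv[...,0]>45)&(hsv[...,0]<80)&(hsv[...,1]>90)),("knob",near&(hsv[...,0]<33)&(hsv[...,0]>20)&(hsv[...,1]>150))):
    h=H[m]; print(n,m.sum(), m.sum() and (cv2.minAreaRect((h*1000).astype(np.float32)),np.percentile(z[m],[50,95])))
b=grab("scene")
cv2.imwrite("pics/f.png",cv2.cvtColor(np.hstack([cv2.resize(b["pixels"][100:230,230:350],(400,440)),cv2.resize(im["pixels"][100:],(400,440))]),cv2.COLOR_RGB2BGR))
print(r.current_t())
```

```text
mm 17.18642904715511 [ -2.83517631 -11.16854792   5.25343432]
0.13 [  1.4 -13.8  -0.4]
0.12 [  0.5 -12.9   1.1]
0.11 [  0.5 -13.8   2.8]
0.1 [  1.2 -14.3   1.8]
0.09 [  0.4 -13.5   2.3]
0.08 [ -0.8 -14.2   7.6]
0.07 [ -2.6 -13.9  12.9]
block 613 (((-26.366012573242188, 0.16545963287353516), (21.622726440429688, 29.189735412597656), 88.96002960205078), array([0.04202747, 0.04309564]))
knob 104 (((17.689529418945312, -2.1547555923461914), (7.859834671020508, 13.069546699523926), 1.6819041967391968), array([0.05553433, 0.05661893]))
29.6
```

View pics/f.png

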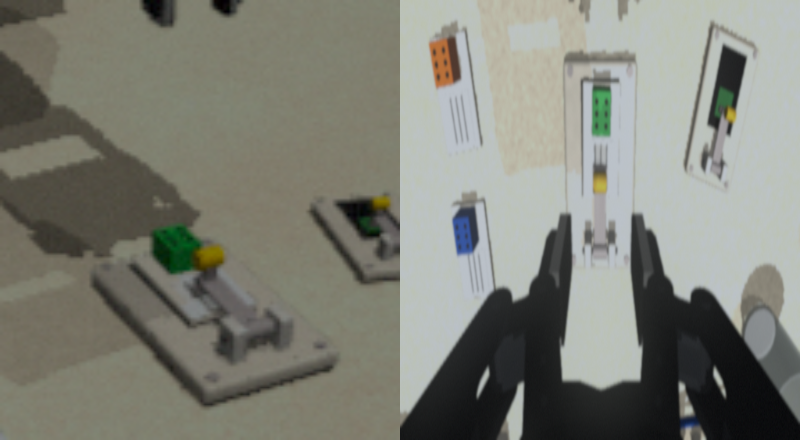

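The clip's foot is on the chip: the knob top is at 56.5 mm and 56.1 is expected. The chip has not shifted, so I'm handing in.

```bash
python3 -c "
from h import *
print(r.hand_in())"
```

```text
the job is handed in; nothing more can be done
None
```

The green-block chip lies flat and square on the larger holder's seat, block away from the hinge and about 1.4 mm off centre, with the clip's foot resting on it; I never touched the orange chip, and I handed the job in at about 30 s (no verdict was shown).

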